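Isolate the lap and hold its slab lever level over the pivot

TASK

Turn the rotary isolator on the pivot mount fully off, then pick up the cast slab lever by its balance point and hold it level above the mount, its large bore over the pivot pin and its small eye over the rest peg, with about 3 cm of air between lever and pin, so that I can slip a washer on the pin. Finish while still holding it there, steady; do not lower it onto the mount or let go, and leave the stone, the wooden block and the brush where they are.

Things in the scene. Friction and masses are not known exactly. Their poses are not given: they have to be found in the camera images.
- mount: Pivot mount, fixed: dark base plate 80 x 230 (along y) x 22 mm, origin at the centre of its underside, z up. At y +90 mm a grey collar (radius 26, top at 45 mm) with a pivot pin (diameter 16 mm); at y -90 mm a rest block (34 x 30, top at 45 mm) with a peg (diameter 8 mm). On its -x side (the robot's) the isolator's housing, 74 x 74 x 42 mm, centred at x -75 mm, y 0.
- pin_tip (a point): Centre of the pivot pin's top, 75 mm above the bench, at the mount's x 0, y +90 mm; axes as the mount's.
- peg_tip (a point): Centre of the rest peg's top, 60 mm above the bench, at the mount's x 0, y -90 mm; axes as the mount's.
- isolator (a joint): Rotary isolator, rad, upright axis: 0 = off (end stop; handle parallel to the mount's long side, its y axis), 1.047 = on (end stop, 60 degrees clockwise from off seen from above). Starts at or near on, stays where it is left, resists with about 0.12 N m.
- isolator_handle (a point): Middle of the isolator's black bar handle, on the turning axis, 62 mm above the bench. The bar is 56 mm long, 12 mm thick, and reaches from 48 to 76 mm above the bench, on a disc of radius 24 mm. The point turns with it: y along the bar, x across it.
- slab_lever: Loose cast-metal lever, about 0.42 kg: heavy bored boss (diameter 48, height 40, bore 22 mm) at +y, straight bar 14 mm wide, 20 mm high, small eye (diameter 26, height 36, bore 12 mm) at -y. Lies on boss and eye, the bar 13 mm off the bench. Origin: balance point, mid-bar, 23 mm above the underside, 54.5 mm from the bore's axis, 125.5 mm from the eye's; z up, x across.
- lever_bore (a point): Centre of the large bore at the lever's underside: in the lever's frame y +54.5 mm, z -23 mm.
- lever_eye (a point): Centre of the small eye at the lever's underside: in the lever's frame y -125.5 mm, z -23 mm.
- stone: Bystander: piece of rough stone, 44 x 52 x 36 mm, origin at the centre of its underside.
- block: Bystander: plain dark wooden block, 62 x 100 x 42 mm, origin at the centre of its underside.
- brush: Bystander: wooden scrubbing brush, 54 x 153 x 49 mm, origin at the centre of its underside.

How it is judged (in metres and radians):
On the way, in this order (a step that is already met when the one before it is completed fails the run):
1. the isolator is turned off while the slab lever still lies on the bench (value of joint isolator below 0.12 rad and height (world z) of slab_lever below 0.035 m), for 0.2 s.
2. the slab lever is lifted off the bench in the fingers (height (world z) of slab_lever above 0.06 m and contact force between slab_lever and the fingers above 1 N), for 0.2 s.
At the end, for the whole second after the job is handed in: Isolator within 0.12 rad of off; fingers hold the lever at rest within 22 mm of its balance point along the bar, level within 5 degrees, bore within 15 mm of the pin's axis, eye within 20 mm of the peg's, underside at the bore 12 to 60 mm above the pin's tip, not touching the mount (value of joint isolator below 0.12 rad and horizontal distance between lever_bore and pin_tip below 0.015 m and horizontal distance between lever_eye and peg_tip below 0.02 m and z of lever_bore in the frame of pin_tip between 0.012 and 0.06 m and angle between slab_lever's own z axis and vertical below 0.087 rad and y of the grasp point in the frame of slab_lever between -0.022 and 0.022 m and contact force between slab_lever and the fingers above 1 N and contact force between slab_lever and mount below 0.3 N and linear speed of slab_lever below 0.02 m/s); the arm keeps its last pose, push and grip.
It fails at once if a bystander (stone, block or brush) is moved more than 25 mm (distance of any of stone, block, brush from where it was at the start of the episode above 0.025 m).
It also fails if it takes over 48 s, if anything falls off the work surface, if the arm or the gripper's body presses on something with over 40 N, if the wrist force passes 120 N, or if a joint passes its speed limit or range.

ROBOT

A 6-joint arm with a two-finger parallel gripper is mounted at the origin on a cart in front of the work surface, level with it; the furniture and walls round the work are solid. World frame = base frame: x ahead of the robot, y to its left, z up, the work surface at z = 0. Lengths are in m, angles in degrees, forces in N, time in s.
With the tool pointing down it reaches from about 0.275 to 0.85 m from the base axis. Payload 5.2 kg.
Tool frame: the origin (TCP) lies at the very end of the fingers, on their centre line; the grasp point (between the pads) lies 19 mm behind it; x points along the fingers, y is the direction in which the jaws open and shut, and the axes are right-handed (so a half turn about x gives the same grasp; the last joint's range is limited). The gripper opens to 85 mm and grips with 20 to 120 N. Pads are 22 mm wide; open, the fingers measure 114 mm over their backs; the gripper's body (76 mm by 85 mm) begins 54 mm behind the grasp point. The pads swing forward as they close: fully open they stand 13 mm farther back than shut.
Start: joints at [51.75, 14.817, 87.949, -0, 77.235, -11.62], TCP at [0.247, 0.492, 0.231] pointing down, gripper open.
Joint ranges: [-179.93, 179.93], [-52.35, 119.4], [10.71, 147.94], [-69.91, 249.91], [12.55, 155.21], [-178.61, 178.61]. Speed limits (degrees/s): [147.25, 147.25, 180, 180, 180, 180].

INTERFACE

Orientations are given as [roll, pitch, yaw] about the fixed x, y, z axes, in that order (R = Rz(yaw) Ry(pitch) Rx(roll)).
In Python, from station import sensors, cams, manip gives the robot as it stands.
- The arm moves only by the tool step_arm, never from a script. Its argument "motion" is text: rows parted by semicolons, each of 4 numbers parted by spaces: the shift along the tool's x, y, z in m, then the turn about the tool's x in rad. In form: tx ty tz yaw; .... A call has 1 to 12 rows; each row is the pose to reach, as a shift and turn from the pose commanded when the call began, along the tool's axes at that moment; what a row does not reach only later rows make up. A row lasts 1/8 s, in which the tool goes at most 62.5 mm and 10.7 degrees, less where a joint would pass 70% of its speed; a pose out of reach is approached as far as the arm can. A call with a gripper value outside its range is refused whole. "claw" is the finger opening in m, from 0 to 0.0854, set as the call begins (left out, the last holds). The fingers move at their own pace and stop on an object; "force" is the grip in N (left out, the last holds). Time passes only in rows, so rows that repeat a pose let the fingers close. It gives the time, the measured TCP pose, the force and the opening at its end, in the units of the state.
- sensors.read_state(): the state, without advancing time (a new reading comes with each control period).
- cams.read_camera(name): name is "scene" or "top"; returns (picture, depth): 384x512x3 uint8, blue, green, red; 384x512 float32, m along the optical axis (not along the pixel's ray), 0 where there is no reading.
- cams.calibration(name): a dict with "fx", "fy", "cx", "cy" (pixels), "dist_coeffs" ([k1, k2, p1, p2, k3] as OpenCV has them; the pictures are not rectified), "T" (4x4, takes a point from camera to world coordinates). Camera axes: x right, y up, looking along -z (the intrinsics and any distortion apply to the point x, -y, -z); pixel columns grow to the right and rows downward; lengths in m; the calibration is good to about 2 mm. A picture is of the moment at which its call begins. calibration takes no time and is no camera call.
- manip.job_done(): hands the job in, once; it reports no verdict.
The state is a dict: "t": time; "joint_pos": joint angles; "qd": joint speeds; "joint_efforts": joint torques, N m; "position": TCP position; "orientation": TCP orientation; "force": force on the tool from outside, world axes, zero at the start; "moment": the same for the moment, N m; "opening": finger opening in m.
Only numpy, scipy, OpenCV 4.12 (cv2) and the standard library are available. Lean on these libraries where they do the work, as an engineer would, in place of code of your own. Each camera call takes 0.05 s, during which the arm holds its last target.

## Working session

There is one attempt and no reset: what is moved stays moved. The work goes in short steps, Python scripts to look and compute and a tool call to move; the robot and the scene stay as the last step left them, time stands still between calls to the robot, and variables do not carry over. Pictures are saved under pics/ and viewed, and the job is handed in when it is done.

Besides the shell and the picture viewer there is one more tool, called after "Call:" by a JSON object that holds its "name" and its "arguments". step_arm: Moves the arm, as the interface text tells. Its arguments: {"type":"object","properties":{"motion":{"type":"string"},"claw":{"type":"number"},"force":{"type":"number"}},"required":["motion"]}

```bash
mkdir -p pics; python3 - <<'E'
from station import sensors,cams
import cv2,numpy as np
print(sensors.read_state())
for n in("scene","top"):
    p,d=cams.read_camera(n); cv2.imwrite(f"pics/{n}0.png",p); np.savez(f"pics/{n}0.npz",p=p,d=d); c=cams.calibration(n);print(n,{k:np.round(v,4).tolist() for k,v in c.items()})
E
```

```text
{'t': 0.0, 'joint_pos': array([ 5.17495344e+01,  1.48593587e+01,  8.80121223e+01, -7.81741080e-04,
        7.72354725e+01, -1.16208344e+01]), 'qd': array([-0.051634  ,  0.036089  , -0.01721419, -0.08012269,  0.11692044,
       -0.04880635]), 'joint_efforts': array([ 3.61111079e-04, -4.46040452e+01, -2.90569782e+01, -1.35315363e-04,
        1.18383137e-02, -1.66473103e-05]), 'position': array([0.24617352, 0.49122616, 0.23046646]), 'orientation': array([-101.21257963,   89.89304382, -127.84203742]), 'force': array([ 0.13954307,  0.88986564, -0.26946603]), 'moment': array([0.00562219, 0.04653581, 0.022202  ]), 'opening': 0.08537535884097762}
scene {'fx': 488.8041, 'fy': 488.8041, 'cx': 256.4836, 'cy': 187.0779, 'dist_coeffs': [-0.1277, 0.0, 0.0, 0.0, 0.0], 'T': [[0.8186, 0.4086, -0.4036, -0.0604], [-0.5743, 0.5809, -0.5768, -0.8715], [-0.0012, 0.704, 0.7102, 1.2017], [0.0, 0.0, 0.0, 1.0]]}
top {'fx': 351.927, 'fy': 351.927, 'cx': 255.8564, 'cy': 195.6852, 'dist_coeffs': [-0.0699, 0.0, 0.0, 0.0, 0.0], 'T': [[-0.0177, 0.9959, -0.0892, 0.4435], [-0.9998, -0.0186, -0.0095, 0.0418], [-0.0112, 0.089, 0.996, 1.414], [0.0, 0.0, 0.0, 1.0]]}
```

View pics/scene0.png

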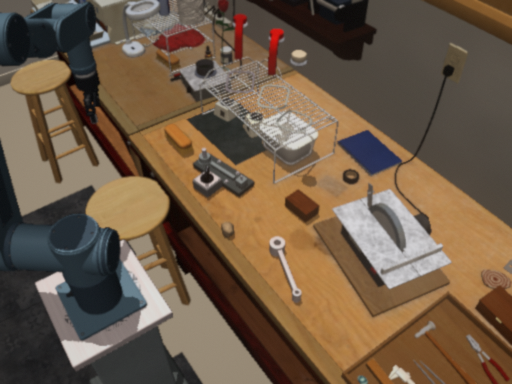

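View pics/top0.png

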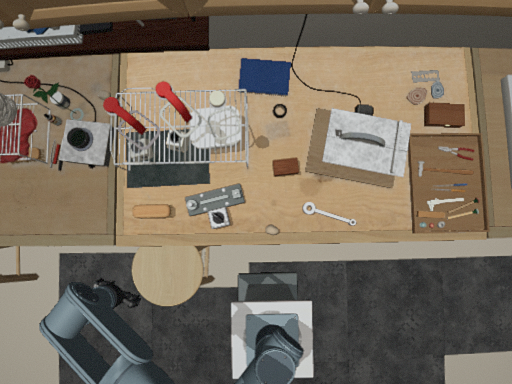

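```bash
cat > h.py <<'E'
import numpy as np,cv2
from station import cams
def ray(n,u,v):
    c=cams.calibration(n);K=np.array([[c['fx'],0,c['cx']],[0,c['fy'],c['cy']],[0,0,1.]])
    q=cv2.undistortPoints(np.array([[[u,v]]],float),K,np.array(c['dist_coeffs'],float))[0,0]
    T=np.array(c['T']);return T[:3,3],T[:3,:3]@np.array([q[0],-q[1],-1.])
def atz(n,u,v,z):
    o,d=ray(n,u,v);s=(z-o[2])/d[2];return o+s*d
def proj(n,P):
    c=cams.calibration(n);K=np.array([[c['fx'],0,c['cx']],[0,c['fy'],c['cy']],[0,0,1.]])
    T=np.linalg.inv(np.array(c['T']));p=(T[:3,:3]@np.asarray(P,float).reshape(-1,3).T).T+T[:3,3]
    p=p*[1,-1,-1]
    return cv2.projectPoints(p,np.zeros(3),np.zeros(3),K,np.array(c['dist_coeffs'],float))[0][:,0]
def crop(img,x,y,w,h,f,name):
    c=cv2.resize(img[y:y+h,x:x+w],None,fx=f,fy=f,interpolation=cv2.INTER_CUBIC);cv2.imwrite(name,c)
E
python3 - <<'E'
from h import *
t=np.load('pics/top0.npz')['p'];s=np.load('pics/scene0.npz')['p']
crop(t,175,170,80,66,9,'pics/tm.png')
crop(t,290,190,80,50,9,'pics/tl.png')
crop(s,185,140,80,60,9,'pics/sm.png')
crop(s,260,230,50,75,8,'pics/sl.png')
E
```

```text
(no output)
```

View pics/tm.png

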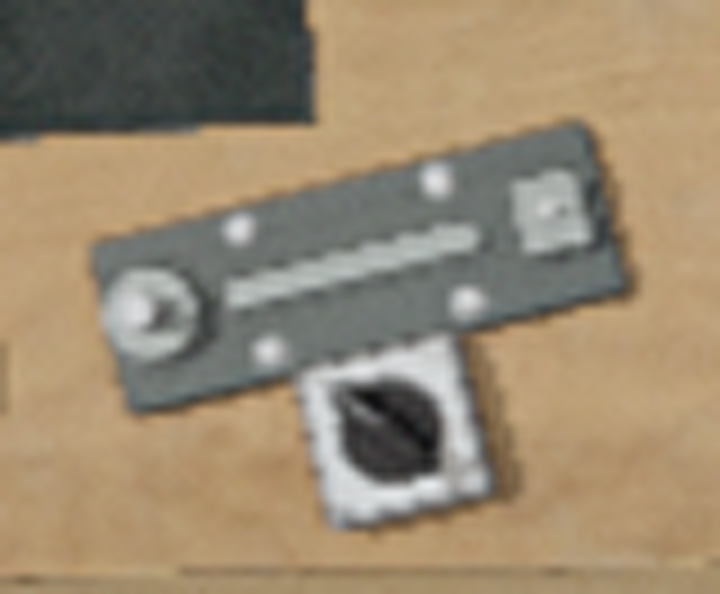

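View pics/tl.png

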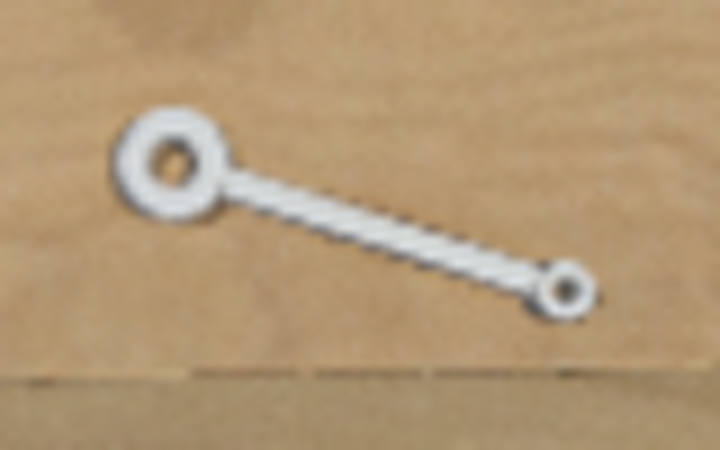

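View pics/sm.png

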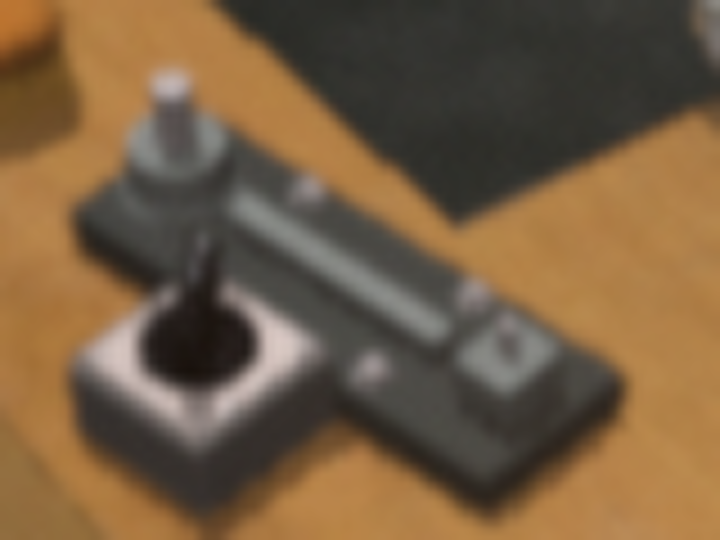

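View pics/sl.png

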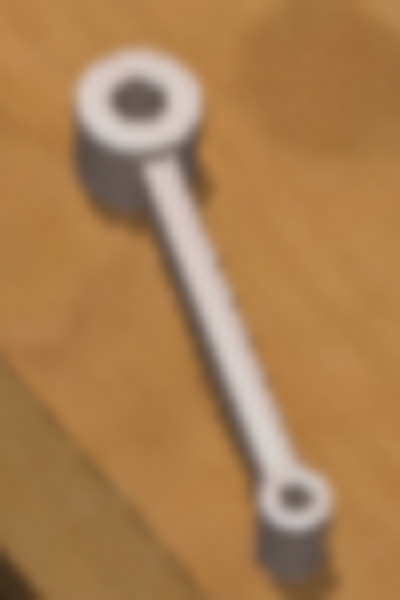

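```bash
cat > fit.py <<'E'
from h import *
from scipy.optimize import least_squares
def px(x,y,ox,oy,f=9): return ((x+.5)/f-.5+ox,(y+.5)/f-.5+oy)
# (cam, pixel, mount xyz)
tm=lambda x,y:px(x,y,175,170); sm=lambda x,y:px(x,y,185,140)
tl=lambda x,y:px(x,y,290,190); sl=lambda x,y:px(x,y,260,230,8)
M=[('top',tm(153,314),(0,.09,.045)),('top',tm(551,212),(0,-.09,.045)),('top',tm(137,308),(0,.09,.075)),
('scene',sm(171,84),(0,.09,.075)),('scene',sm(513,325),(0,-.09,.06)),('scene',sm(176,150),(0,.09,.045)),('scene',sm(508,350),(0,-.09,.045)),
('top',tm(95,245),(.04,.115,.022)),('top',tm(585,125),(.04,-.115,.022)),('top',tm(632,290),(-.04,-.115,.022)),('top',tm(137,410),(-.04,.115,.022)),('top',tm(391,432),(-.075,0,.045)),('scene',sm(199,347),(-.075,0,.045))]
L=[('top',tl(173,162),(0,.0545,.04)),('top',tl(566,290),(0,-.1255,.036)),('scene',sl(139,99),(0,.0545,.04)),('scene',sl(295,497),(0,-.1255,.036))]
def fit(D,x0):
    def P(x,p):
        c,s=np.cos(x[2]),np.sin(x[2]);return (x[0]+c*p[0]-s*p[1],x[1]+s*p[0]+c*p[1],p[2])
    def r(x): return np.concatenate([proj(n,P(x,p))[0]-u for n,u,p in D])
    s=least_squares(r,x0);print(np.round(s.x[:2],4),np.degrees(s.x[2]).round(2));print(r(s.x).reshape(-1,2).round(2).tolist());
    for cam in('top','scene'):
        s2=least_squares(lambda x:np.concatenate([proj(n,P(x,p))[0]-u for n,u,p in D if n==cam]),x0);print('  ',cam,np.round(s2.x[:2],4),np.degrees(s2.x[2]).round(2))
    return s.x
if __name__=="__main__":
    m=fit(M,[.4,.1,0.]);l=fit(L,[.4,-.1,0.])
    a=m[2];R=np.array([[np.cos(a),-np.sin(a)],[np.sin(a),np.cos(a)]])
    print('iso',m[:2]+R@[-.075,0],'pin',m[:2]+R@[0,.09],'peg',m[:2]+R@[0,-.09],'target balance',m[:2]+R@[0,.0355])
E
python3 fit.py
```

```text
[0.5568 0.219 ] 13.15
[[0.14, -0.0], [0.49, 0.07], [0.41, 0.16], [0.03, -0.08], [-0.63, -0.28], [0.11, -1.05], [0.03, 0.13], [-0.65, -0.14], [0.77, -0.92], [0.4, 0.15], [-0.76, 0.99], [0.47, -0.12], [-0.02, -0.33]]
   top [0.5569 0.2196] 12.89
   scene [0.5562 0.2176] 13.78
[ 0.4985 -0.2046] -19.05
[[0.52, -0.08], [0.46, -0.1], [-0.24, -0.23], [-0.27, -0.38]]
   top [ 0.4982 -0.2027] -19.06
   scene [ 0.4985 -0.2059] -19.08
iso [0.4838005  0.20190313] pin [0.53635564 0.30660727] peg [0.57731102 0.13132848] target balance [0.54875602 0.25353675]
```

```bash
cat > st.py <<'E'
from h import *
from station import sensors
from scipy.spatial.transform import Rotation as Ro
def tool():
    s=sensors.read_state();R=Ro.from_euler('xyz',s['orientation'],degrees=True).as_matrix();return s,R
def rep():
    s,R=tool();print('t',round(s['t'],2),'p',s['position'].round(4),'op',round(s['opening'],4),'F',s['force'].round(1),'q',s['joint_pos'].round(1));print(R.round(3),'jaw deg',np.degrees(np.arctan2(R[1,1],R[0,1])).round(2));return s,R
def go(p,jaw=None):
    s,R=rep();d=R.T@(np.array(p)-s['position']);print('shift',d.round(4))
    if jaw is not None:
        c=np.degrees(np.arctan2(R[1,1],R[0,1]))
        for j in(jaw,jaw+180):
            x=(c-j+180)%360-180;print('turn about tool x',np.radians(x).round(4),x.round(2))
E
python3 - <<'E'
from st import *
go([.484,.202,.14],133.2)
d=np.load('pics/top0.npz')['d']
# height map
c=cams.calibration('top');K=np.array([[c['fx'],0,c['cx']],[0,c['fy'],c['cy']],[0,0,1.]])
uv=np.stack(np.meshgrid(np.arange(512.),np.arange(384.)),-1).reshape(-1,1,2)
q=cv2.undistortPoints(uv,K,np.array(c['dist_coeffs'],float))[:,0];z=d.reshape(-1)
T=np.array(c['T']);P=(np.c_[q[:,0]*z,-q[:,1]*z,-z]@T[:3,:3].T+T[:3,3])
ok=(z>0)&(P[:,2]>.015)&(P[:,2]<.5)
for x0 in np.arange(.4,.95,.04):
    print(x0.round(2),[ (int(1000*P[m,2].max()) if (m:=ok&(abs(P[:,0]-x0)<.02)&(abs(P[:,1]-y0)<.02)).any() else 0) for y0 in np.arange(.48,-.42,-.04)])
E
```

```text
t 0.1 p [0.2462 0.4913 0.2305] op 0.0854 F [-0.6 -0.3  0.9] q [ 51.8  14.9  88.    0.   77.2 -11.6]
[[-0.001  0.448  0.894]
 [-0.001  0.894 -0.448]
 [-1.    -0.002 -0.   ]] jaw deg 63.37
shift [ 0.0907 -0.1519  0.3423]
turn about tool x -1.2187 -69.83
turn about tool x 1.9229 110.17
0.4 [0, 0, 0, 0, 0, 0, 0, 0, 0, 0, 0, 0, 35, 24, 0, 0, 0, 0, 0, 0, 0, 0, 0]
0.44 [0, 0, 0, 0, 0, 0, 50, 47, 41, 0, 0, 23, 40, 33, 0, 0, 0, 0, 0, 0, 41, 0, 0]
0.48 [53, 57, 51, 0, 22, 16, 74, 80, 50, 0, 0, 0, 0, 0, 0, 42, 42, 38, 37, 37, 39, 0, 0]
0.52 [53, 54, 56, 0, 76, 74, 73, 76, 39, 0, 0, 0, 0, 0, 0, 45, 45, 36, 0, 0, 0, 0, 0]
0.56 [44, 47, 43, 0, 75, 48, 39, 38, 46, 57, 0, 0, 0, 0, 0, 0, 0, 0, 0, 0, 0, 0, 0]
0.6 [0, 0, 0, 0, 0, 26, 25, 35, 48, 61, 0, 0, 0, 0, 0, 0, 0, 0, 0, 0, 0, 20, 23]
0.64 [0, 0, 0, 0, 0, 0, 0, 0, 0, 0, 0, 0, 44, 45, 46, 41, 19, 22, 25, 24, 127, 126, 128]
0.68 [193, 196, 169, 161, 161, 162, 162, 164, 161, 162, 159, 0, 44, 47, 47, 47, 26, 126, 129, 126, 128, 128, 131]
0.72 [165, 165, 162, 162, 165, 163, 163, 162, 164, 164, 192, 0, 42, 46, 48, 44, 27, 128, 129, 128, 128, 128, 180]
0.76 [168, 431, 416, 164, 164, 162, 162, 164, 163, 165, 195, 0, 0, 0, 0, 0, 23, 126, 209, 181, 198, 199, 191]
0.8 [433, 435, 413, 163, 425, 426, 384, 423, 431, 429, 195, 0, 0, 0, 0, 0, 23, 125, 207, 151, 128, 129, 130]
0.84 [433, 431, 236, 424, 431, 431, 168, 428, 433, 429, 196, 0, 0, 0, 0, 0, 16, 24, 128, 129, 127, 126, 128]
0.88 [166, 165, 168, 424, 428, 423, 162, 165, 164, 162, 197, 0, 0, 21, 23, 0, 0, 26, 126, 129, 127, 125, 112]
0.92 [162, 163, 163, 166, 165, 163, 161, 95, 161, 161, 191, 0, 18, 25, 22, 0, 0, 27, 27, 0, 83, 110, 109]
```

Call:
{"name": "step_arm", "arguments": {"motion": "0.03 -0.02 0.05 0.16; 0.05 -0.04 0.1 0.33; 0.07 -0.07 0.16 0.5; 0.08 -0.1 0.22 0.67; 0.09 -0.13 0.28 0.84; 0.09 -0.152 0.33 1.01; 0.09 -0.152 0.342 1.18; 0.09 -0.152 0.342 1.35; 0.09 -0.152 0.342 1.52; 0.09 -0.152 0.342 1.69; 0.09 -0.152 0.342 1.86; 0.09 -0.152 0.342 1.923", "claw": 0.0854, "force": 60}}

```text
t: 1.6
position: [0.4837, 0.2024, 0.1409]
orientation: [-32.3, 89.9, -169.3]
force: [0.0, -0.2, 0.4]
opening: 0.0853
```

```bash
python3 - <<'E'
from st import *
go([.484,.202,.052],133.2)
for n in("scene","top"):
    p,d=cams.read_camera(n); 
    u,v=proj(n,[.484,.202,.08])[0].astype(int)
    crop(p,max(u-45,0),max(v-45,0),90,80,7,f'pics/{n}1.png')
E
```

```text
t 1.6 p [0.4837 0.2024 0.1409] op 0.0853 F [ 0.  -0.2  0.4] q [10.5 16.8 98.7 -0.  64.5 57.5]
[[-0.001  0.682 -0.731]
 [-0.    -0.731 -0.682]
 [-1.    -0.001  0.001]] jaw deg -47.0
shift [0.0889 0.0005 0.    ]
turn about tool x 3.1381 179.8
turn about tool x -0.0035 -0.2
```

View pics/scene1.png

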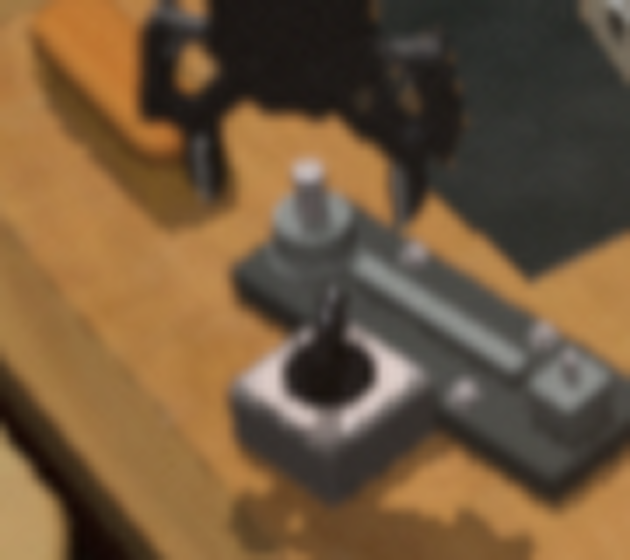

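The fingers (pixels 210,180 and 405,210) straddle the handle (330,310), which stands edge-on between them. I'll descend and close.

Call:
{"name": "step_arm", "arguments": {"motion": "0.03 0 0 0; 0.06 0 0 0; 0.08 0 0 0; 0.088 0 0 0; 0.088 0 0 0; 0.088 0 0 0"}}

```text
t: 2.45
position: [0.4848, 0.2026, 0.0541]
orientation: [147.4, 89.9, 10.6]
force: [-0.4, 0.0, -0.5]
opening: 0.0856
```

Call:
{"name": "step_arm", "arguments": {"motion": "0 0 0 0; 0 0 0 0; 0 0 0 0; 0 0 0 0; 0 0 0 0; 0 0 0 0; 0 0 0 0; 0 0 0 0", "claw": 0, "force": 50}}

```text
t: 3.45
position: [0.4848, 0.2021, 0.0536]
orientation: [111.4, 89.9, -25.4]
force: [1.9, -4.2, 3.5]
opening: 0.011
```

Call:
{"name": "step_arm", "arguments": {"motion": "0 0 0 -0.1; 0 0 0 -0.2; 0 0 0 -0.3; 0 0 0 -0.4; 0 0 0 -0.5; 0 0 0 -0.6; 0 0 0 -0.7; 0 0 0 -0.8; 0 0 0 -0.9; 0 0 0 -1; 0 0 0 -1.06; 0 0 0 -1.06"}}

```text
t: 4.95
position: [0.4846, 0.2021, 0.0537]
orientation: [63.6, 90.0, -12.5]
force: [1.1, -4.8, 3.8]
opening: 0.0109
```

```bash
python3 - <<'E'
from st import *
s,R=rep();print(s['moment'])
E
```

```text
t 4.95 p [0.4846 0.2021 0.0537] op 0.0109 F [ 1.1 -4.8  3.8] q [ 10.5  23.1 104.   -0.   52.8  -3.4]
[[ 0.001  0.971  0.24 ]
 [-0.     0.24  -0.971]
 [-1.     0.001  0.   ]] jaw deg 13.88
[-0.7834716  -0.30321141 -0.45957725]
```

Call:
{"name": "step_arm", "arguments": {"motion": "0 0 0 -0.02; 0 0 0 -0.02"}}

```text
t: 5.2
position: [0.4846, 0.2023, 0.0537]
orientation: [85.5, 89.9, 10.5]
force: [2.1, -5.3, 4.6]
opening: 0.011
```

Call:
{"name": "step_arm", "arguments": {"motion": "0 0 0 0; 0 0 0 0; 0 0 0 0; 0 0 0 0; 0 0 0 0; -0.03 0 0 0; -0.07 0 0 0; -0.1 0 0 0; -0.13 0 0 0; -0.15 0 0 0", "claw": 0.0854}}

```text
t: 6.45
position: [0.4845, 0.2026, 0.205]
orientation: [87.2, 89.9, 12.3]
force: [-0.7, -0.1, -0.4]
opening: 0.0855
```

```bash
python3 - <<'E'
from st import *
go([.4985,-.2046,.15],-19.05)
for n in("scene","top"):
    p,d=cams.read_camera(n); cv2.imwrite(f'pics/{n}2full.png',p)
    u,v=proj(n,[.484,.202,.08])[0].astype(int)
    crop(p,max(u-45,0),max(v-45,0),90,80,7,f'pics/{n}2.png')
E
```

```text
t 6.45 p [0.4845 0.2026 0.205 ] op 0.0855 F [-0.7 -0.1 -0.4] q [10.5 13.3 93.7  0.  72.8 -4.6]
[[ 0.002  0.966  0.26 ]
 [ 0.     0.26  -0.966]
 [-1.     0.002  0.   ]] jaw deg 15.07
shift [ 0.0548 -0.0925  0.3968]
turn about tool x 0.5955 34.12
turn about tool x -2.5461 -145.88
```

View pics/scene2.png

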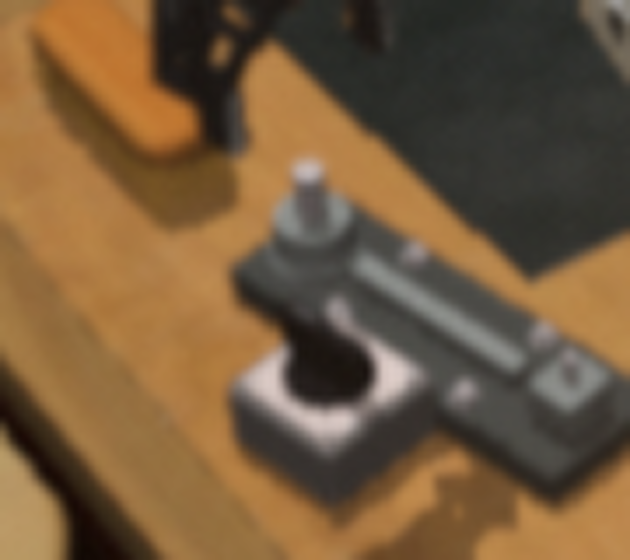

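Call:
{"name": "step_arm", "arguments": {"motion": "0 -0.01 0.05 0.08; 0 -0.02 0.1 0.16; 0 -0.04 0.15 0.24; 0 -0.05 0.2 0.32; 0 -0.06 0.25 0.4; 0 -0.07 0.3 0.48; 0.02 -0.08 0.35 0.56; 0.04 -0.0925 0.38 0.596; 0.055 -0.0925 0.397 0.596; 0.055 -0.0925 0.397 0.596; 0.055 -0.0925 0.397 0.596"}}

```text
t: 7.92
position: [0.4983, -0.2037, 0.1485]
orientation: [-168.2, 90.0, 82.9]
force: [0.2, 0.4, 0.2]
opening: 0.0851
```

```bash
python3 - <<'E'
from st import *
go([.4985,-.2046,.007],-19.05)
for n in("scene","top"):
    p,d=cams.read_camera(n); cv2.imwrite(f'pics/{n}3full.png',p)
    if n=='top': crop(p,175,170,80,66,9,'pics/tm3.png')
    u,v=proj(n,[.4985,-.2046,.03])[0].astype(int)
    crop(p,max(u-45,0),max(v-45,0),90,80,7,f'pics/{n}3.png')
E
```

```text
t 7.92 p [ 0.4983 -0.2037  0.1485] op 0.0851 F [0.2 0.4 0.2] q [-34.1  17.7  96.3   0.   66.  -15.1]
[[ 0.     0.946 -0.326]
 [ 0.001 -0.326 -0.946]
 [-1.    -0.    -0.001]] jaw deg -19.0
shift [0.1415 0.0005 0.0009]
turn about tool x 0.0009 0.05
turn about tool x -3.1407 -179.95
```

View pics/tm3.png

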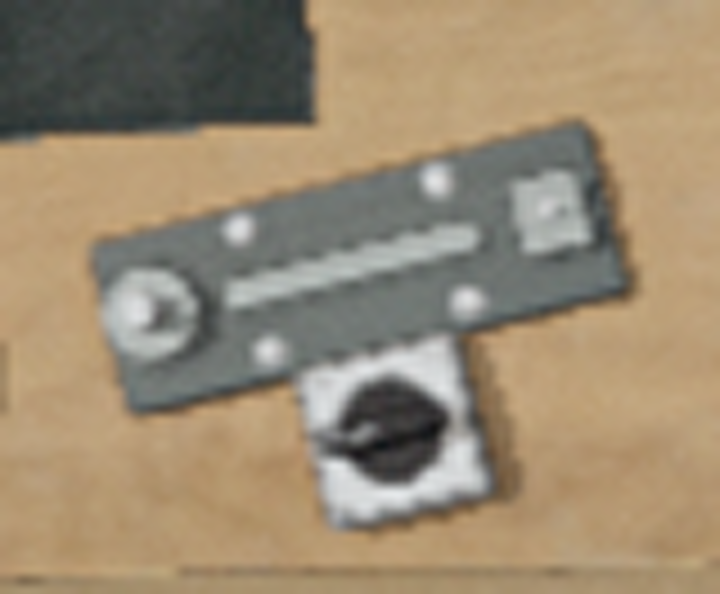

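View pics/scene3.png

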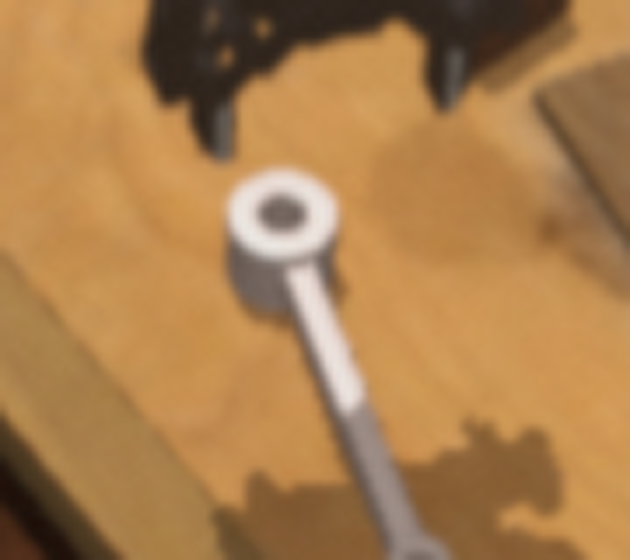

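The isolator bar now runs from (325,440) to (447,415), parallel to the plate within about 2°, so it is off. The fingers straddle the lever, so I'll descend and grip.

Call:
{"name": "step_arm", "arguments": {"motion": "0.04 0 0 0; 0.08 0 0 0; 0.11 0 0 0; 0.13 0 0 0; 0.138 0 0 0; 0.1415 0 0 0; 0.1415 0 0 0"}}

```text
t: 8.9
position: [0.4986, -0.205, 0.0076]
orientation: [75.8, 89.9, -33.3]
force: [-0.4, -0.0, -0.3]
opening: 0.0853
```

Call:
{"name": "step_arm", "arguments": {"motion": "0 0 0 0; 0 0 0 0; 0 0 0 0; 0 0 0 0; 0 0 0 0; 0 0 0 0; 0 0 0 0; 0 0 0 0", "claw": 0, "force": 80}}

```text
t: 9.9
position: [0.4985, -0.2052, 0.0073]
orientation: [77.6, 89.9, -31.5]
force: [2.0, 0.1, 5.0]
opening: 0.0122
```

Call:
{"name": "step_arm", "arguments": {"motion": "-0.01 0 0 0; -0.03 0 0 0; -0.06 0 0 0; -0.09 0 0 0; -0.12 0 0 0; -0.15 0 0 0; -0.16 0 0 0; -0.16 0 0 0; -0.16 0 0 0; -0.16 0 0 0"}}

```text
t: 11.15
position: [0.4973, -0.2045, 0.1654]
orientation: [-104.7, 89.8, 146.3]
force: [0.0, -0.1, -4.2]
opening: 0.0126
```

```bash
python3 - <<'E'
from st import *
go([.5488,.2535,.16],13.15)
for n in("scene","top"):
    p,d=cams.read_camera(n); cv2.imwrite(f'pics/{n}4full.png',p);np.savez(f"pics/{n}4.npz",p=p,d=d)
    u,v=proj(n,[.4985,-.2046,.15])[0].astype(int);print(u,v)
    crop(p,max(u-45,0),max(v-45,0),90,80,7,f'pics/{n}4.png')
E
```

```text
t 11.15 p [ 0.4973 -0.2045  0.1654] op 0.0126 F [ 0.  -0.1 -4.2] q [-34.2  16.7  95.   -0.   68.4 -15.2]
[[-0.002  0.945 -0.327]
 [ 0.002 -0.327 -0.945]
 [-1.    -0.003 -0.001]] jaw deg -19.08
shift [ 0.006  -0.101  -0.4496]
turn about tool x -0.5625 -32.23
turn about tool x 2.5791 147.77
283 231
328 210
```

View pics/scene4.png

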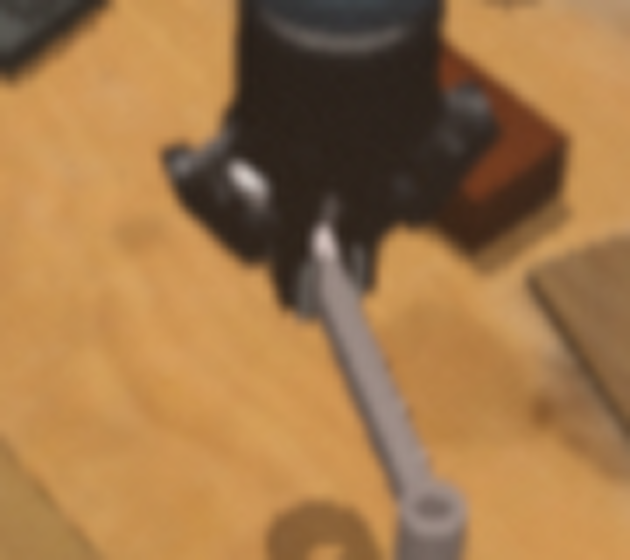

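View pics/top4.png

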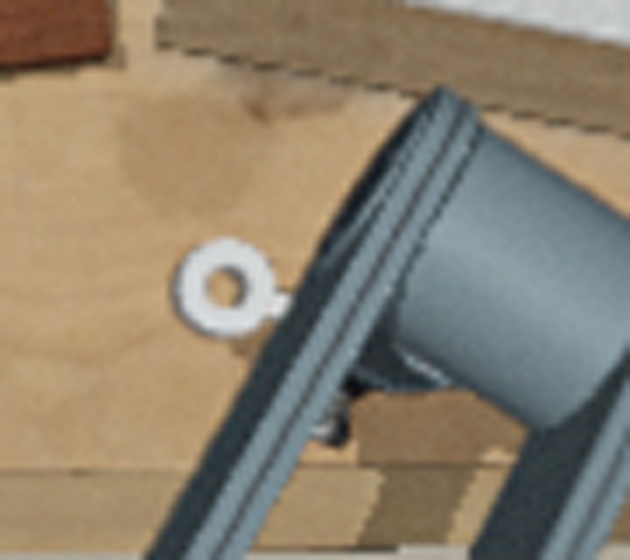

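```bash
python3 - <<'E'
from h import *
p=np.array([.4973,-.2045]);a=np.radians(-19.08);y=np.array([-np.sin(a),np.cos(a)])
for h in(-.006,0,.006):
  b=atz('top',(225.5)/7-.5+283,(288.5)/7-.5+165,.198+h)[:2]-p
  e=atz('scene',(437.5)/7-.5+238,(507.5)/7-.5+186,.194+h)[:2]-p
  x=np.array([y[1],-y[0]]);print(h,'bore along',b@y,'across',b@x,'eye along',e@y,'across',e@x)
E
```

```text
-0.006 bore along 0.056429364087065496 across -0.0017858022740692193 eye along -0.12292666926946927 across 0.0029480111026569267
0 bore along 0.057208714956212124 across -0.002421887762183925 eye along -0.12700895089589892 across 0.0011011772701382593
0.006 bore along 0.05798806582535877 across -0.003057973250298638 eye along -0.1310912325223283 across -0.0007456565623802658
```

Call:
{"name": "step_arm", "arguments": {"motion": "0 -0.01 -0.04 -0.05; 0 -0.02 -0.09 -0.11; 0 -0.03 -0.14 -0.18; 0 -0.04 -0.19 -0.25; 0 -0.05 -0.24 -0.31; 0 -0.06 -0.29 -0.37; 0 -0.07 -0.34 -0.43; 0 -0.085 -0.39 -0.5; 0 -0.096 -0.43 -0.54; 0 -0.101 -0.45 -0.5625; 0 -0.101 -0.45 -0.5625; 0 -0.101 -0.45 -0.5625"}}

```text
t: 12.75
position: [0.5496, 0.2523, 0.1665]
orientation: [-50.3, 89.9, -127.2]
force: [-0.2, -0.2, -3.7]
opening: 0.0128
```

```bash
python3 - <<'E'
from st import *
go([.5488,.2535,.114],13.15)
for n in("scene","top"):
    p,d=cams.read_camera(n); np.savez(f"pics/{n}5.npz",p=p,d=d)
    u,v=proj(n,[.549,.2535,.15])[0].astype(int);print(u,v)
    crop(p,max(u-45,0),max(v-45,0),100,85,7,f'pics/{n}5.png')
E
```

```text
t 12.75 p [0.5496 0.2523 0.1665] op 0.0128 F [-0.2 -0.2 -3.7] q [14.1 23.2 85.4 -0.  71.5  1. ]
[[-0.001  0.974  0.227]
 [-0.001  0.227 -0.974]
 [-1.    -0.001  0.001]] jaw deg 13.1
shift [ 0.0525 -0.0004 -0.0014]
turn about tool x -0.0009 -0.05
turn about tool x 3.1407 179.95
213 138
200 198
```

View pics/scene5.png

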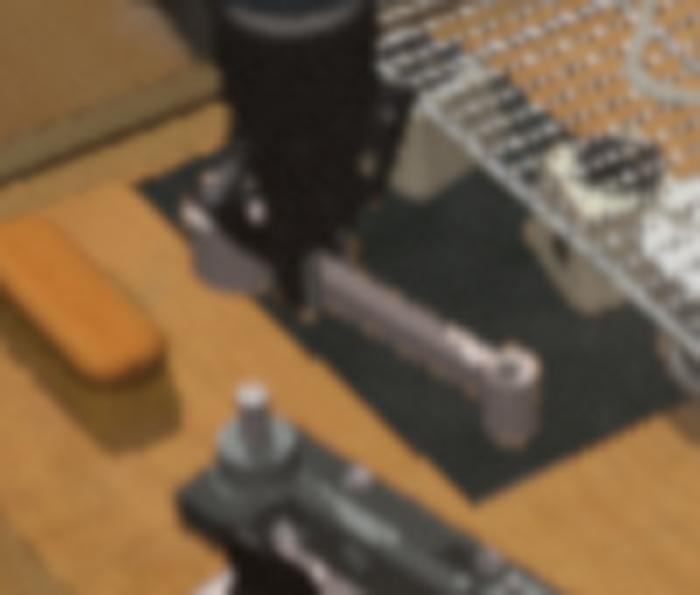

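View pics/top5.png

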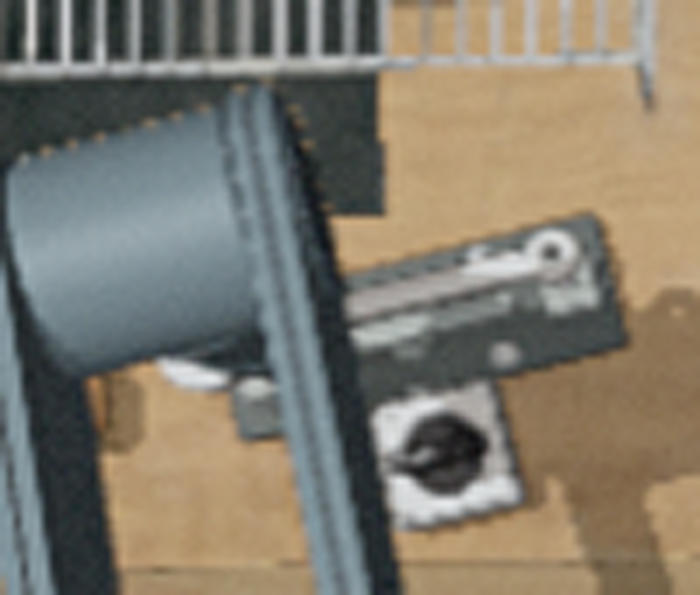

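The lever is held level and lined up over the mount. I'll lower it to the target height.

Call:
{"name": "step_arm", "arguments": {"motion": "0.015 0 -0.001 0; 0.03 0 -0.001 0; 0.042 0 -0.001 0; 0.05 0 -0.001 0; 0.052 0 -0.001 0; 0.052 0 -0.001 0; 0.052 0 -0.001 0; 0.052 0 -0.001 0"}}

```text
t: 13.85
position: [0.5497, 0.2545, 0.1153]
orientation: [92.1, 89.9, 15.3]
force: [-0.5, 0.4, -3.7]
opening: 0.0125
```

```bash
python3 - <<'E'
from st import *
go([.5488,.2535,.114],13.15)
for n in("scene","top"):
    p,d=cams.read_camera(n); cv2.imwrite(f'pics/{n}6full.png',p)
    u,v=proj(n,[.549,.2535,.11])[0].astype(int);print(u,v,max(u-45,0),max(v-45,0))
    crop(p,max(u-45,0),max(v-45,0),100,85,7,f'pics/{n}6.png')
E
```

```text
t 13.85 p [0.5497 0.2545 0.1153] op 0.0125 F [-0.5  0.4 -3.7] q [14.3 25.9 88.8  0.  65.2  1.2]
[[ 0.001  0.974  0.228]
 [ 0.     0.228 -0.974]
 [-1.     0.001 -0.   ]] jaw deg 13.15
shift [ 0.0013 -0.0011  0.0007]
turn about tool x 0.0 0.0
turn about tool x -3.1416 -180.0
213 147 168 102
202 199 157 154
```

View pics/scene6.png

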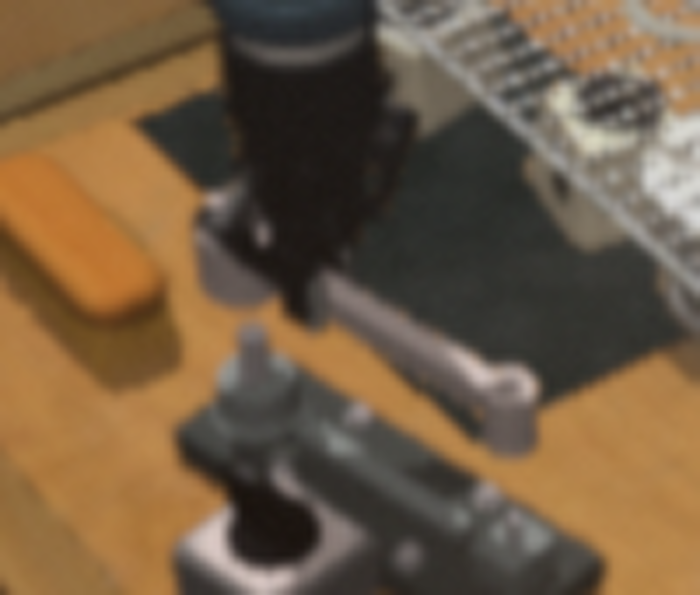

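View pics/top6.png

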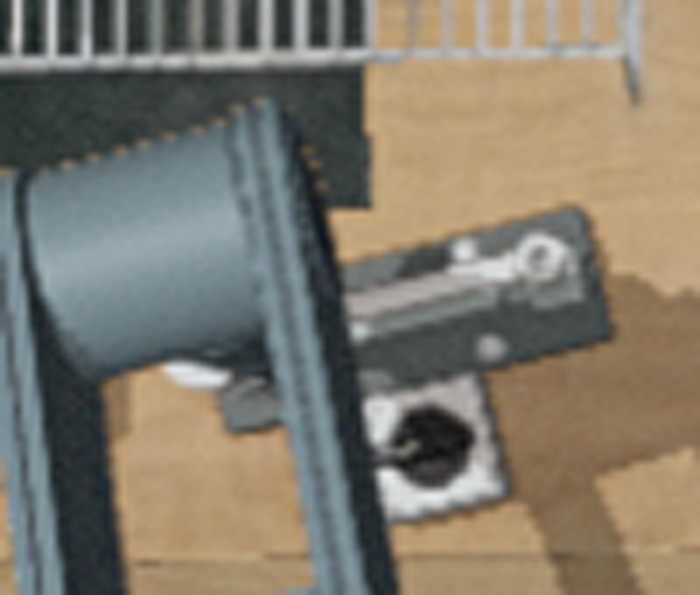

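```bash
python3 - <<'E'
from h import *
f=lambda x,y,ox,oy:((x+.5)/7-.5+ox,(y+.5)/7-.5+oy)
us=f(513,384,168,102);ut=f(541,257,157,154)
A=[];b=[]
for n,u in(('scene',us),('top',ut)):
    o,d=ray(n,*u);d/=np.linalg.norm(d);Q=np.eye(3)-np.outer(d,d);A.append(Q);b.append(Q@o)
X=np.linalg.lstsq(np.vstack(A),np.hstack(b),rcond=None)[0];print('eye tri',X,'peg .5773 .1313')
print(atz('scene',*us,.144),atz('top',*ut,.144))
# boss left lower edge in scene: predicted silhouettes
a=np.radians(13.15)
for zz in(.108,.148):
  c=np.array([.5497-.0545*np.sin(a),.2545+.0545*np.cos(a),zz])
  P=[c+.024*np.array([np.cos(t),np.sin(t),0]) for t in np.linspace(0,6.28,60)]
  q=proj('scene',P);q=(q-[168,102]+.5)*7; print(q.min(0),q.max(0), 'top',((proj('top',P)-[157,154]+.5)*7).min(0),((proj('top',P)-[157,154]+.5)*7).max(0))
E
```

```text
eye tri [0.57935872 0.13305385 0.14296897] peg .5773 .1313
[0.57963769 0.13163494 0.144     ] [0.57837453 0.13347003 0.144     ]
[199.97833979 248.40051917] [296.39179328 310.3888447 ] top [177.29332689 302.47230788] [266.52630741 392.15767694]
[192.91063527 185.76961316] [290.9179997  247.45448277] top [160.3090427  295.83266235] [252.28350698 388.29520708]
```

Call:
{"name": "step_arm", "arguments": {"motion": "0 0 0 0; 0 0 0 0; 0 0 0 0; 0 0 0 0"}}

```text
t: 14.45
position: [0.5494, 0.2544, 0.1148]
orientation: [-32.2, 90.0, -109.1]
force: [-0.2, -0.7, -4.1]
opening: 0.0128
```

```bash
python3 - <<'E'
from st import *
from station import manip
rep();print(manip.job_done())
E
```

```text
t 14.45 p [0.5494 0.2544 0.1148] op 0.0128 F [-0.2 -0.7 -4.1] q [14.3 25.9 88.8 -0.  65.2  1.1]
[[-0.     0.974  0.228]
 [-0.     0.228 -0.974]
 [-1.    -0.     0.   ]] jaw deg 13.15
the job is handed in; nothing more can be done
None
```

I turned the isolator off, then picked the lever up at its balance point. It is now held level and steady over the mount. The job was handed in at about 14.5 s, with no verdict reported.

- **Isolator:** after the turn, the handle lay within about 2° of parallel to the mount in the top picture. That was well inside the 0.12 rad (6.9°) limit.
- **Lever eye:** triangulating from both cameras put the eye about 3 mm from the peg's axis.
- **Lever bore:** from the grip pose it should sit 1–2 mm from the pin's axis. The arm hides most of the boss from the top camera, so I only checked its outline. That matched to within about 1 pixel.
- **Height and grip:** the underside is about 33 mm above the pin's tip. The wrist reads about 4 N, which is the lever's weight, so it is not resting on the mount.
- **Grasp point:** it is 1–3 mm from the balance point along the bar, judging from the bore and eye positions after lifting.
- **Bystanders:** the arm did not come near the stone, block or brush. I did not re-measure their positions at the end.

No check failed. The two cameras disagreed by about 3 mm on the lever's starting position and 2 mm on the mount's, and by 0.9° on the mount's yaw. I used the combined fit of both.

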